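Close the drilling jig over its hidden pin

TASK

Take the rectangular drill-jig cover out of the parts tray by its bar handle, put it square on the steel drilling jig and work it along the jig's slot until it drops over the locating pin, which the cover hides, then press it down against the sprung lifter bars until it is fully home, flush on the jig's base. The job ends holding: finish while you are still holding the cover pressed down, because the springs lift it again when you stop. Leave the bearing ring and the round end cap in the tray.

Things in the scene. Friction and masses are not known exactly. Their poses are not given: they have to be found in the camera images.
- cover_mid (a point): Jig cover, the tray's only rectangular part: aluminium plate 70 (x) x 56 (y) x 22 mm thick, with a centred steel bar handle on top, 34 (x) x 20 (y) x 32 mm high; 54 mm high in all, 0.2 to 0.4 kg. Grip the handle across its 20 mm width (closing along y). Point on the centre line, 27 mm above the underside; z up, x along the 70 mm.
- cover: The same cover; origin at the centre of its underside, at the mouth of a round blind hole 18 mm across and 18 mm deep with a small chamfer, unseen from above. Axes as cover_mid. Half a turn makes no difference.
- jig: Drilling jig bolted to the bench: dark steel base 150 (x) x 90 (y) mm, flat top 30 mm above the bench, on a 10 mm high foot 190 x 60 mm. Origin at bench height under its centre; x along its length and slot, z up. The cover goes on with its 70 mm length along this x, its hole over the pin.
- slot_mid (a point): Middle of the black slot (120 mm long, on the centre line, along the jig's x) in the base's top, 30 mm above the bench. A fixed upright steel pin stands on the slot's centre line anywhere within 14 mm either way of this point: look or feel for it. 14 mm across for its first 9 mm, then tapering to 7 mm across at its flat tip, 15 mm above this point.
- lifter (a joint): Two sprung steel lifter bars moving as one, 130 mm long (jig's x), 10 mm wide, 20 mm to each side of the slot. In m: 0 = up, tops 6 mm above the base's top (9 mm below the pin's tip); 0.006 = down, flush with the base. About 7 N starts them down, 13 N holds them fully down; the cover's own weight (2 to 4 N) is not enough. They spring back.
- tray: Fixed grey parts tray, 105 (x) x 290 (y) mm, walls 22 mm high, 4 mm thick, floor 4 mm thick; origin at bench height under its centre. Three equal compartments in a row along y, 95 mm apart, hold the cover, the bearing ring and the end cap, in any order; the cover lies within 0.2 rad of the tray's x.
- ring_mid (a point): Plain steel bearing ring, 60 mm outside, 40 mm inside, 24 mm high, lying flat in the tray; point at its centre, half-way up. Not to be taken.
- cap_mid (a point): Round aluminium end cap, 60 mm across with a 24 mm round knob, 28 mm high in all, in the tray; point on its axis, half-way up. Not to be taken.

How it is judged:
By the outcome, as a careful person would: the job done as asked, in the order asked, and still so for the second after the job is handed in, while the arm keeps its last pose, push and grip.
It also fails if it takes over 48 s, if anything falls off the work surface, if the arm or the gripper's body presses on something with over 40 N, if the wrist force passes 120 N, or if a joint passes its speed limit or range.

ROBOT

A 6-joint arm with a two-finger parallel gripper is mounted at the origin on the work surface. World frame = base frame: x ahead of the robot, y to its left, z up, the work surface at z = 0. Lengths are in m, angles in rad, forces in N, time in s.
With the tool pointing down it reaches from about 0.35 to 0.975 m from the base axis. Payload 4.9 kg.
Tool frame: the origin (TCP) lies on the centre line of the jaws, within the pads' length; the fingertips stand 14 mm ahead of it and the grasp point (between the pads) lies 5 mm behind it; z points along the fingers, y is the line along which they close (so a half turn about z gives the same grasp; the last joint's range is limited). The gripper opens to 85 mm and grips with 20 to 120 N. Pads are 22 mm wide; open, the fingers measure 114 mm over their backs; the gripper's body (76 mm by 85 mm) begins 54 mm behind the grasp point. The pads swing forward as they close: fully open they stand 13 mm farther back than shut.
Start: joints at [1.101, 0.053, 1.613, -0, 1.476, -0.119], TCP at [0.215, 0.587, 0.206] pointing down, gripper open.
Joint ranges: [-3.01, 3.01], [-1.01, 2.22], [0.06, 2.58], [-1.02, 4.17], [0.09, 2.62], [-3.14, 3.14]. Speed limits (rad/s): [2.57, 2.57, 3.14, 3.14, 3.14, 3.14].

INTERFACE

Orientations are given as a unit quaternion [w, x, y, z].
In Python, from plant import * gives the robot as it stands.
- The arm moves only by the tool send_rows, never from a script. Its argument "steps" is a list of rows, each an object with "translation": the shift along the tool's x, y, z in cm, a list of three; "delta_rot": the turn, a rotation vector about the tool's x, y, z in rad, a list of three; "jaw": the finger opening in cm, from 0 to 8.54. In form: [{"translation": [dx, dy, dz], "delta_rot": [rx, ry, rz], "jaw": jaw}, ...]. A call has exactly 8 rows; each row is the pose to reach, as a shift and turn from the pose commanded when the call began, along the tool's axes at that moment; what a row does not reach only later rows make up. A row lasts 1/10 s, in which the tool goes at most 50 mm and 8.59 degrees, less where a joint would pass 70% of its speed; a pose out of reach is approached as far as the arm can. A call with a gripper value outside its range is refused whole. The fingers move at their own pace and stop on an object; the grip force is fixed at half the most. Time passes only in rows, so rows that repeat a pose let the fingers close, or fill a call up. It gives the time, the measured TCP pose, the force, the opening and the grip force at its end, in the units of the state.
- state(): the state, without advancing time (a new reading comes with each control period).
- grab_frame(name): name is "side" or "top"; returns a dict with "pixels" (420x560x3 uint8, blue, green, red), "range_z" (420x560 float32, m along the optical axis (not along the pixel's ray), 0 where there is no reading), "fx", "fy", "cx", "cy" (pixels), "rvec" (rotation vector, rad) and "tvec" (3), from world to camera coordinates, as OpenCV has them. Camera axes: x right, y down, z forward; pixel columns grow to the right and rows downward; lengths in m; the calibration is good to about 2 mm. A picture is of the moment at which its call begins.
- job_done(): hands the job in; it is judged then, once.
The state is a dict: "time": time; "joint_pos": joint angles; "joint_vel": joint speeds; "joint_efforts": joint torques, N m; "tool_pos": TCP position; "tool_rot": TCP orientation; "contact_force": force on the tool from outside, world axes, zero at the start; "ft_torque": the same for the moment, N m; "gripper_width": opening from 0.0 (shut) to 1.0 (fully open); "grasp_force": force on a finger pad.
Only numpy, scipy, OpenCV 4.12 (cv2) and the standard library are available. Lean on these libraries where they do the work, as an engineer would, in place of code of your own. Each camera call takes 0.05 s, during which the arm holds its last target. There are 200 camera calls.

## Working session

There is one attempt and no reset: what is moved stays moved. The work goes in short steps, Python scripts to look and compute and a tool call to move; the robot and the scene stay as the last step left them, time stands still between calls to the robot, and variables do not carry over. Pictures are saved under pics/ and viewed, at most 10 in all, crops included, and the job is handed in when it is done.

Besides the shell and the picture viewer there is one more tool, called after "Call:" as name(argument=value, ...) on one line, values as JSON. send_rows: Moves the arm, as the interface text tells. Its arguments: {"type":"object","properties":{"steps":{"type":"array","items":{"type":"object","properties":{"translation":{"type":"array","items":{"type":"number"}},"delta_rot":{"type":"array","items":{"type":"number"}},"jaw":{"type":"number"}}}}},"required":["steps"]}

```bash
mkdir -p pics; cat > h.py <<'E'
from plant import *
import numpy as np, cv2
def snap(n,fn=None):
    f=grab_frame(n)
    if fn: cv2.imwrite('pics/'+fn,f['pixels'])
    return f
def world(f):
    R=cv2.Rodrigues(np.array(f['rvec'],float))[0];t=np.array(f['tvec'],float).ravel()
    z=f['range_z'];v,u=np.mgrid[:z.shape[0],:z.shape[1]]
    p=np.stack([(u-f['cx'])/f['fx']*z,(v-f['cy'])/f['fy']*z,z],-1)
    return (p-t)@R
def ray(f,u,v,h):
    R=cv2.Rodrigues(np.array(f['rvec'],float))[0];t=np.array(f['tvec'],float).ravel()
    c=-R.T@t; d=R.T@np.array([(u-f['cx'])/f['fx'],(v-f['cy'])/f['fy'],1])
    return c+d*(h-c[2])/d[2]
E
python3 - <<'E'
from h import *
a=snap('top','t0.png');b=snap('side','s0.png')
s=state();print(s)
for f in(a,b):
    R=cv2.Rodrigues(np.array(f['rvec'],float))[0];print(-R.T@np.array(f['tvec']).ravel(),R[2])
E
```

```text
{'time': 0.1, 'joint_pos': array([ 1.10101352e+00,  5.32736839e-02,  1.61414718e+00, -2.21192946e-05,
        1.47600169e+00, -1.18981226e-01]), 'joint_vel': array([-1.89162886e-05, -9.43257293e-04, -1.99532884e-03,  5.51680051e-04,
       -7.77867408e-05,  9.18277759e-04]), 'joint_efforts': array([ 4.41319944e-04, -3.94906604e+01, -3.71361601e+01, -1.34955080e-04,
        3.93336217e-03,  1.04240081e-05]), 'tool_pos': array([0.2145003 , 0.58639358, 0.20510232]), 'tool_rot': array([-2.54936569e-04,  1.74501676e-01,  9.84656452e-01, -8.78786695e-04]), 'contact_force': array([-0.58667449,  0.1518535 ,  0.03897192]), 'ft_torque': array([0.034345  , 0.01229222, 0.02463401]), 'grasp_force': 0.0, 'gripper_width': 1.0026459523239835}
[0.4998782  0.08574537 0.73558469] [ 0.05891112 -0.03326735 -0.99770876]
[ 0.21951445 -0.66102029  0.5600612 ] [ 0.35532196  0.77350079 -0.52482647]
```

View pics/t0.png

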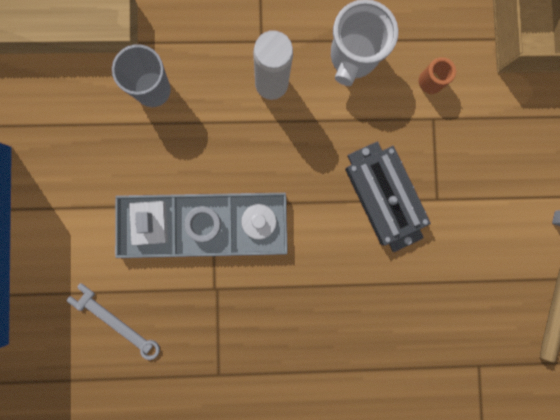

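View pics/s0.png

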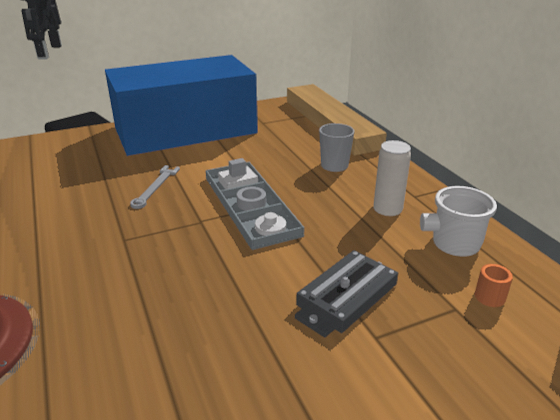

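The top view shows the tray with the cover at about (147,223), handle (143,222), the ring at (203,225) and the cap at (259,221). The jig is near (388,196), with the pin visible in its slot near (393,200). The side view agrees.

```bash
python3 - <<'E'
from h import *
f=snap('top')
P=world(f);Z=P[...,2]
print('fx',f['fx'])
def rect(m,lab,h):
    n,l,st,c=cv2.connectedComponentsWithStats(m.astype(np.uint8))
    i=1+np.argmax(st[1:,4]);k=l==i
    cs=cv2.findContours(k.astype(np.uint8),0,1)[0][0][:,0]
    w=np.array([ray(f,u,v,h)[:2] for u,v in cs],np.float32)
    print(lab,st[i],'zmed',np.median(Z[k]),'rect mm',[np.round(np.array(x)*1000,1) if i<2 else x for i,x in enumerate(cv2.minAreaRect(w*1))], 'mean',P[k].mean(0))
    return k
def roi(u0,u1,v0,v1):
    m=np.zeros(Z.shape,bool);m[v0:v1,u0:u1]=1;return m
rect(roi(120,173,195,258)&(Z>.045),'handle',.058)
rect(roi(126,169,200,249)&(Z>.017)&(Z<.045)&(f['pixels'].min(-1)>130),'plate',.026)
rect(roi(112,292,190,262)&(Z>.012),'tray',.022)
J=roi(335,440,135,260)
rect(J&(Z>.022),'jig',.03)
g=f['pixels'].astype(int);print(Z[185:215:3,380:408:3].round(3))
cv2.imwrite('pics/j.png',cv2.resize(f['pixels'][140:255,340:435],None,fx=5,fy=5,interpolation=2))
cv2.imwrite('pics/c.png',cv2.resize(f['pixels'][190:262,112:180],None,fx=8,fy=8,interpolation=2))
print('pin',ray(f,393,200,.045),'x dir',ray(f,280,210,0),ray(f,380,210,0),ray(f,280,310,0))
E
```

```text
fx 417.8647245243398
handle [135 212  16  22 303] zmed 0.057481434258224016 rect mm [array([527.8, 277.2]), array([34.2, 22.6]), 3.168764591217041] mean [0.52776724 0.276335   0.0613512 ]
plate [ 130  202   35   44 1003] zmed 0.025973810592926402 rect mm [array([528. , 278.6]), array([69.9, 56.7]), 2.4807839393615723] mean [0.5286842  0.27734451 0.02591853]
tray [ 115  193  172   65 1670] zmed 0.021082414226414242 rect mm [array([522.9, 188.7]), array([289.3, 105.4]), 89.90742492675781] mean [0.52382238 0.19975334 0.02511562]
jig [ 347  146   84  100 4609] zmed 0.03092822359884626 rect mm [array([ 565.8, -131.4]), array([149.6,  91.9]), 23.438268661499023] mean [ 0.56515031 -0.13033416  0.03405067]
[[0.032 0.032 0.029 0.032 0.028 0.034 0.036 0.036 0.03  0.029]
 [0.032 0.033 0.031 0.029 0.031 0.031 0.036 0.037 0.031 0.03 ]
 [0.03  0.03  0.032 0.03  0.03  0.032 0.037 0.038 0.736 0.031]
 [0.032 0.029 0.031 0.03  0.032 0.029 0.032 0.038 0.038 0.031]
 [0.036 0.031 0.032 0.03  0.04  0.04  0.031 0.038 0.036 0.036]
 [0.035 0.032 0.029 0.036 0.045 0.048 0.031 0.03  0.036 0.036]
 [0.037 0.038 0.031 0.029 0.04  0.042 0.032 0.031 0.035 0.038]
 [0.036 0.037 0.031 0.029 0.03  0.03  0.031 0.033 0.032 0.035]
 [0.032 0.037 0.036 0.033 0.029 0.031 0.03  0.031 0.03  0.037]
 [0.031 0.037 0.035 0.032 0.032 0.031 0.031 0.031 0.031 0.033]]
pin [ 0.55646992 -0.13465625  0.045     ] x dir [0.54676954 0.05308589 0.        ] [ 0.5428159  -0.12493662  0.        ] [0.37240198 0.05743217 0.        ]
```

View pics/j.png

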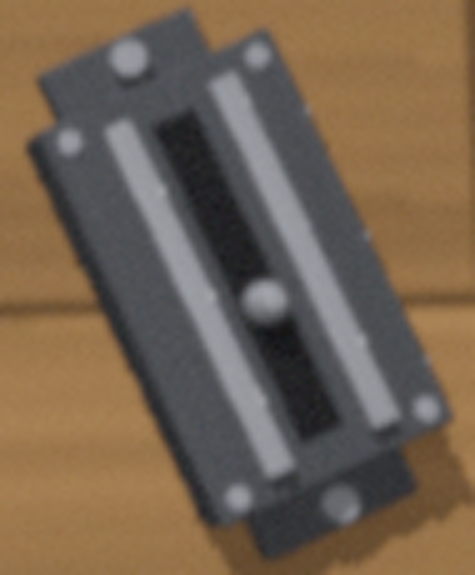

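View pics/c.png

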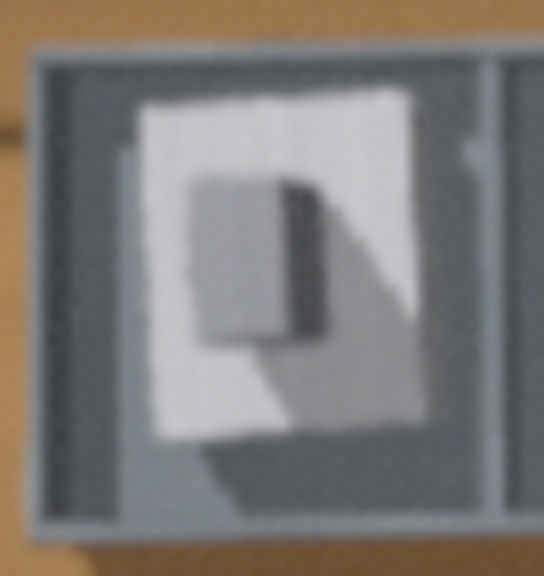

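The crops show the pin as a bright disc at full-image (393,200) in the slot, and the handle top around (142,222). The cover is turned about +0.05 rad. One cross-check with the side camera before moving.

```bash
python3 - <<'E'
from h import *
np.set_printoptions(suppress=True,precision=4)
for n in('top','side'):
    f=snap(n);P=world(f);X,Y,Z=P[...,0],P[...,1],P[...,2]
    k=(Z>.052)&(Z<.063)&(np.hypot(X-.528,Y-.278)<.03)
    print(n,'handle top',k.sum(),cv2.minAreaRect((P[k][:,:2]*1000).astype(np.float32)))
    c=np.array([.5658,-.1314]);a=np.radians(23.4);e=np.array([np.cos(a),np.sin(a)]);o=np.array([-e[1],e[0]])
    q=P[...,:2]-c;s=q@e;d=q@o
    b=f['pixels'].min(-1)
    for sg in(-1,1):
        k=(abs(d-sg*.02)<.009)&(abs(s)<.055)&(b>105)&(Z>.027)&(Z<.043)
        # ray-cast to z=.036
        v,u=np.nonzero(k);w=np.array([ray(f,x,y,.036)[:2] for x,y in zip(u,v)])
        S=(w-c)@e;D=(w-c)@o;print('bar',sg,k.sum(),'fit',np.polyfit(S,D,1),'srange',S.min(),S.max())
    k=(abs(d)<.012)&(abs(s)<.03)&(Z>.0415)&(Z<.06)
    print('pin',k.sum(),P[k].mean(0),'s,d',s[k].mean(),d[k].mean())
E
```

```text
top handle top 275 ((527.9463500976562, 278.932861328125), (33.73873519897461, 20.273944854736328), 2.7557532787323)
bar -1 412 fit [ 0.0013 -0.0215] srange -0.055013210048482766 0.05493242775914092
bar 1 425 fit [0.003  0.0184] srange -0.05531359258970594 0.05496902079430791
pin 38 [ 0.5561 -0.1362  0.0438] s,d -0.010815464330813701 -0.0005665830707312756
side handle top 91 ((528.8861083984375, 276.373046875), (35.47501754760742, 22.391393661499023), 7.846365451812744)
bar -1 332 fit [-0.0041 -0.0237] srange -0.06079797392402993 0.053711816766477474
bar 1 306 fit [-0.0051  0.0161] srange -0.06157011911882433 0.05323120927747235
pin 19 [ 0.5565 -0.1393  0.0431] s,d -0.01163974722996703 -0.0035888265403062124
```

Call:
send_rows(steps=[{"translation":[0,0,0],"delta_rot":[0,0,-0.13],"jaw":6},{"translation":[0,0,0],"delta_rot":[0,0,-0.26],"jaw":6},{"translation":[0,0,0],"delta_rot":[0,0,-0.39],"jaw":6},{"translation":[0,0,0],"delta_rot":[0,0,-0.39],"jaw":6},{"translation":[-10,-5,0],"delta_rot":[0,0,-0.39],"jaw":6},{"translation":[-20,-10,0],"delta_rot":[0,0,-0.39],"jaw":6},{"translation":[-35,-18,4],"delta_rot":[0,0,-0.39],"jaw":6},{"translation":[-40,-18,8],"delta_rot":[0,0,-0.39],"jaw":6}])

```text
time: 1.05
tool_pos: [0.3536, 0.4436, 0.1883]
tool_rot: [0.001, -0.018, 1.0, 0.001]
contact_force: [0.4, 0.8, 0.3]
gripper_width: 0.706
grasp_force: 0.0
```

```bash
cat >> h.py <<'E'
from scipy.spatial.transform import Rotation as Ro
def to(p,yaw):
    s=state();q=s['tool_rot'];R=Ro.from_quat([q[1],q[2],q[3],q[0]])
    T=Ro.from_matrix(np.array([[-np.cos(yaw),-np.sin(yaw),0],[-np.sin(yaw),np.cos(yaw),0],[0,0,-1]]).T.T)
    x=np.array([-np.cos(yaw),-np.sin(yaw),0]);z=np.array([0,0,-1.]);y=np.cross(z,x)
    T=Ro.from_matrix(np.stack([x,y,z],1))
    np.set_printoptions(suppress=True,precision=4)
    print('pos',s['tool_pos'],'t',s['time'],'F',s['contact_force'],'M',s['ft_torque'],'vel',abs(s['joint_vel']).max(),'w',s['gripper_width'])
    print('cm',R.inv().apply(np.array(p)-s['tool_pos'])*100,'rot',(R.inv()*T).as_rotvec())
E
python3 -c "
from h import *
to([.5284,.2778,.12],.048)"
```

```text
pos [0.3536 0.4436 0.1883] t 1.05 F [0.3848 0.7835 0.2614] M [ 0.0458 -0.0196 -0.0258] vel 0.8637254704811683 w 0.7063736853576726
cm [-16.8412 -17.2264   6.8358] rot [ 0.0018  0.0021 -0.0114]
```

Call:
send_rows(steps=[{"translation":[-4,-4,1.5],"delta_rot":[0,0,-0.011],"jaw":5},{"translation":[-7,-7,3],"delta_rot":[0,0,-0.011],"jaw":5},{"translation":[-11,-11,5],"delta_rot":[0,0,-0.011],"jaw":5},{"translation":[-14.5,-15,6.5],"delta_rot":[0,0,-0.011],"jaw":5},{"translation":[-16.8,-17.2,6.8],"delta_rot":[0,0,-0.011],"jaw":5},{"translation":[-16.8,-17.2,6.8],"delta_rot":[0,0,-0.011],"jaw":5},{"translation":[-16.8,-17.2,6.8],"delta_rot":[0,0,-0.011],"jaw":5},{"translation":[-16.8,-17.2,6.8],"delta_rot":[0,0,-0.011],"jaw":5}])

```text
time: 1.85
tool_pos: [0.5265, 0.28, 0.1194]
tool_rot: [0.0, -0.025, 1.0, 0.0]
contact_force: [-0.5, -0.3, 0.1]
gripper_width: 0.587
grasp_force: 0.0
```

```bash
python3 -c "
from h import *
to([.5284,.2778,.045],.048)"
```

```text
pos [0.5265 0.28   0.1194] t 1.85 F [-0.5147 -0.3323  0.0931] M [-0.0049 -0.0356 -0.0217] vel 0.01794456860504663 w 0.5871914412352737
cm [-0.1826 -0.2375  7.4443] rot [0.0005 0.     0.0017]
```

Call:
send_rows(steps=[{"translation":[-0.18,-0.24,1.5],"delta_rot":[0,0,0],"jaw":5},{"translation":[-0.18,-0.24,3],"delta_rot":[0,0,0],"jaw":5},{"translation":[-0.18,-0.24,4.5],"delta_rot":[0,0,0],"jaw":5},{"translation":[-0.18,-0.24,6],"delta_rot":[0,0,0],"jaw":5},{"translation":[-0.18,-0.24,6.8],"delta_rot":[0,0,0],"jaw":5},{"translation":[-0.18,-0.24,7.4],"delta_rot":[0,0,0],"jaw":5},{"translation":[-0.18,-0.24,7.4],"delta_rot":[0,0,0],"jaw":5},{"translation":[-0.18,-0.24,7.4],"delta_rot":[0,0,0],"jaw":5}])

```text
time: 2.65
tool_pos: [0.5292, 0.2771, 0.0456]
tool_rot: [0.0, -0.025, 1.0, 0.0]
contact_force: [0.2, 1.1, -0.2]
gripper_width: 0.585
grasp_force: 0.0
```

```bash
python3 -c "
from h import *
to([.5284,.2778,.045],.048)
snap('side','s1.png')"
```

```text
pos [0.5292 0.2771 0.0456] t 2.65 F [ 0.187   1.0634 -0.1579] M [-0.0016 -0.0065 -0.0028] vel 0.009470724222842336 w 0.5849833714492578
cm [0.0803 0.0696 0.0565] rot [0.0002 0.0007 0.0022]
```

View pics/s1.png

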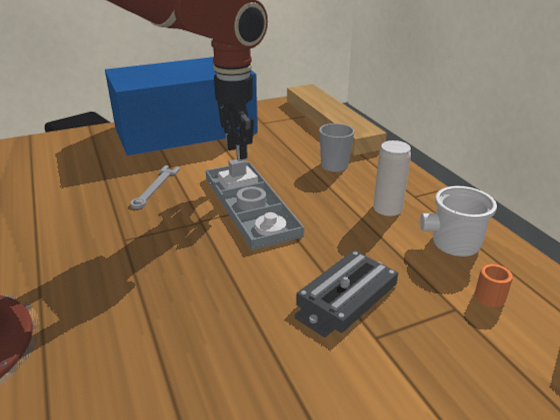

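The open fingers straddle the handle near (238,160). Closing.

Call:
send_rows(steps=[{"translation":[0.08,0.07,0.05],"delta_rot":[0,0,0],"jaw":1},{"translation":[0.08,0.07,0.05],"delta_rot":[0,0,0],"jaw":0.5},{"translation":[0.08,0.07,0.05],"delta_rot":[0,0,0],"jaw":0},{"translation":[0.08,0.07,0.05],"delta_rot":[0,0,0],"jaw":0},{"translation":[0.08,0.07,0.05],"delta_rot":[0,0,0],"jaw":0},{"translation":[0.08,0.07,0.05],"delta_rot":[0,0,0],"jaw":0},{"translation":[0.08,0.07,0.05],"delta_rot":[0,0,0],"jaw":0},{"translation":[0.08,0.07,0.05],"delta_rot":[0,0,0],"jaw":0}])

```text
time: 3.5
tool_pos: [0.528, 0.2777, 0.0447]
tool_rot: [-0.0, -0.025, 1.0, -0.0]
contact_force: [0.2, -0.2, 0.7]
gripper_width: 0.001
grasp_force: 0.0
```

Call:
send_rows(steps=[{"translation":[0,0,0],"delta_rot":[0,0,0],"jaw":0},{"translation":[0,0,-0.5],"delta_rot":[0,0,0],"jaw":0},{"translation":[0,0,-1.5],"delta_rot":[0,0,0],"jaw":0},{"translation":[0,0,-3],"delta_rot":[0,0,0],"jaw":0},{"translation":[0,0,-5],"delta_rot":[0,0,0],"jaw":0},{"translation":[0,0,-7],"delta_rot":[0,0,0],"jaw":0},{"translation":[0,0,-8],"delta_rot":[0,0,0],"jaw":0},{"translation":[0,0,-8],"delta_rot":[0,0,0],"jaw":0}])

```text
time: 4.3
tool_pos: [0.5297, 0.2783, 0.128]
tool_rot: [0.003, -0.025, 1.0, 0.001]
contact_force: [0.3, -0.3, 0.4]
gripper_width: 0.001
grasp_force: 0.0
```

```bash
python3 -c "
from h import *
print(state()['grasp_force'])
to([.5485,-.141,.125],.408)"
```

```text
0.0
pos [0.5297 0.2783 0.128 ] t 4.3 F [ 0.3438 -0.2908  0.4044] M [ 0.0038 -0.0138 -0.0064] vel 0.04181157989748564 w 0.0013802339889426622
cm [  0.2274 -41.9741   0.2292] rot [ 0.0007  0.0053 -0.3578]
```

Fingers shut on nothing. Looking at why.

```bash
python3 - <<'E'
from h import *
b=snap('side');a=snap('top')
im=np.hstack([cv2.resize(b['pixels'][40:260,170:310],(380,597),interpolation=2),cv2.resize(a['pixels'][150:290,80:220],(400,597))])
cv2.imwrite('pics/m.png',im)
for n,f in(('top',a),('side',b)):
    P=world(f);X,Y,Z=P[...,0],P[...,1],P[...,2]
    k=(Z>.052)&(Z<.064)&(np.hypot(X-.528,Y-.278)<.05)
    if k.sum()>5: print(n,k.sum(),cv2.minAreaRect((P[k][:,:2]*1000).astype(np.float32)))
    k=(Z>.08)&(Z<.16)&(np.hypot(X-.528,Y-.278)<.05)
    print(n,'finger',k.sum(),P[k].mean(0),P[k].min(0))
E
```

```text
top 96 ((516.6710205078125, 277.994140625), (20.03557586669922, 11.257200241088867), 88.84603118896484)
top finger 2 [0.51681779 0.27376965 0.15666617] [0.51680313 0.27343237 0.1556196 ]
side 85 ((528.481201171875, 274.5072021484375), (33.890220642089844, 21.544727325439453), 3.0050506591796875)
side finger 37 [0.52697304 0.27038172 0.15565548] [0.51693904 0.262147   0.15061079]
```

View pics/m.png

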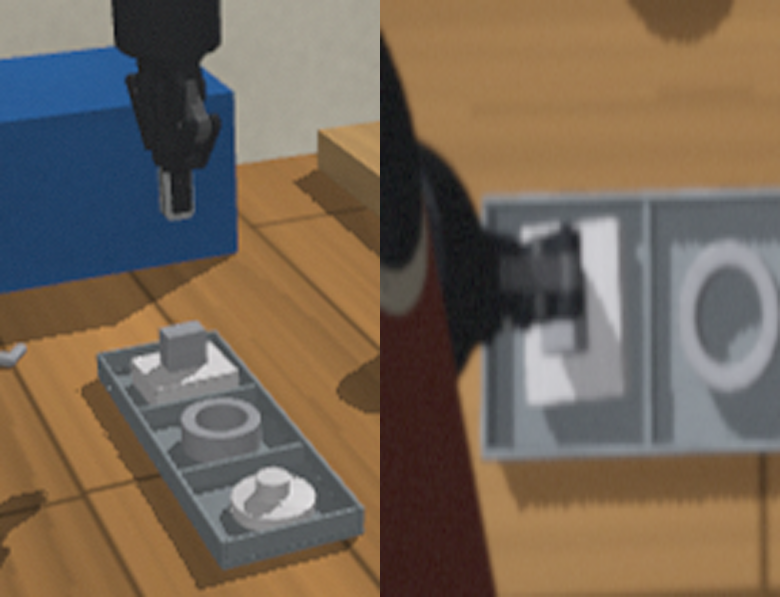

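```bash
python3 - <<'E'
from h import *
np.set_printoptions(suppress=True,precision=4)
f=snap('side');P=world(f)
R=cv2.Rodrigues(np.array(f['rvec'],float))[0];t=np.array(f['tvec'],float).ravel()
c=-R.T@t;d=R.T@np.array([(235.6-f['cx'])/f['fx'],(120-f['cy'])/f['fy'],1])
print('tip ray at y=.278',c+d*(.278-c[1])/d[1])
print('depth pts',[P[v,u] for v,u in((100,236),(110,236),(116,236),(119,236),(112,233))])
s=state();print(s['tool_pos'])
p=R@s['tool_pos']+t;print('TCP px',f['fx']*p[0]/p[2]+f['cx'],f['fy']*p[1]/p[2]+f['cy'])
p=R@(s['tool_pos']-[0,0,.014])+t;print('claimed tip px',f['fx']*p[0]/p[2]+f['cx'],f['fy']*p[1]/p[2]+f['cy'])
print(s['joint_pos'])
E
```

```text
tip ray at y=.278 [0.531  0.278  0.1495]
depth pts [array([0.5195, 0.2349, 0.2087]), array([0.528 , 0.2632, 0.1769]), array([0.5291, 0.2685, 0.1621]), array([0.528 , 0.2659, 0.1568]), array([0.5219, 0.2643, 0.1733])]
[0.5274 0.2774 0.1238]
TCP px 234.61368811471408 131.98064460255952
claimed tip px 234.93268097702864 138.1907512180179
[ 0.3594  0.0493  1.7571 -0.      1.3366 -1.2616]
```

The cover is undisturbed, still at the same place in the tray. The shut fingertips sit at full-image (236,120), i.e. z≈0.150. The reported TCP would put them at 0.110, so the real tool is about 40 mm shorter than reported. I'll allow for that, going lower in stages and checking the force.

Call:
send_rows(steps=[{"translation":[0,0,0],"delta_rot":[0,0,0],"jaw":5},{"translation":[0,0,0],"delta_rot":[0,0,0],"jaw":5},{"translation":[0,0,2],"delta_rot":[0,0,0],"jaw":5},{"translation":[0,0,5],"delta_rot":[0,0,0],"jaw":5},{"translation":[0,0,8],"delta_rot":[0,0,0],"jaw":5},{"translation":[0,0,9.5],"delta_rot":[0,0,0],"jaw":5},{"translation":[0,0,10],"delta_rot":[0,0,0],"jaw":5},{"translation":[0,0,10],"delta_rot":[0,0,0],"jaw":5}])

```text
time: 5.25
tool_pos: [0.5278, 0.2776, 0.0243]
tool_rot: [-0.0, -0.025, 1.0, -0.0]
contact_force: [-0.2, -0.7, 0.6]
gripper_width: 0.585
grasp_force: 0.0
```

```bash
python3 - <<'E'
from h import *
b=snap('side')
to([.5284,.2778,.006],.048)
cv2.imwrite('pics/n.png',cv2.resize(b['pixels'][110:210,190:290],None,fx=5,fy=5,interpolation=2))
E
```

```text
pos [0.5287 0.2779 0.0255] t 5.3 F [ 0.8481 -0.2     0.5998] M [-0.0038 -0.0398  0.0024] vel 0.018899440454386924 w 0.5851978671529885
cm [ 0.0289 -0.0103  1.9512] rot [0.0003 0.001  0.0022]
```

View pics/n.png

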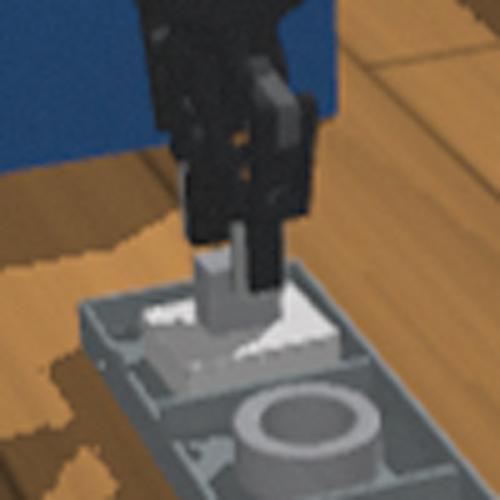

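The near finger's tip is at crop (262,290), on the camera side of the handle and just at its top. Lowering 18 mm, then closing.

Call:
send_rows(steps=[{"translation":[0,0,0.5],"delta_rot":[0,0,0],"jaw":5},{"translation":[0,0,1],"delta_rot":[0,0,0],"jaw":5},{"translation":[0,0,1.4],"delta_rot":[0,0,0],"jaw":5},{"translation":[0,0,1.7],"delta_rot":[0,0,0],"jaw":5},{"translation":[0,0,1.8],"delta_rot":[0,0,0],"jaw":5},{"translation":[0,0,1.8],"delta_rot":[0,0,0],"jaw":4},{"translation":[0,0,1.8],"delta_rot":[0,0,0],"jaw":3},{"translation":[0,0,1.8],"delta_rot":[0,0,0],"jaw":3}])

```text
time: 6.1
tool_pos: [0.5282, 0.2777, 0.0069]
tool_rot: [0.0, -0.025, 1.0, 0.0]
contact_force: [-0.1, -0.1, 0.2]
gripper_width: 0.352
grasp_force: 0.0
```

Call:
send_rows(steps=[{"translation":[0,0,0],"delta_rot":[0,0,0],"jaw":2},{"translation":[0,0,0],"delta_rot":[0,0,0],"jaw":1},{"translation":[0,0,0],"delta_rot":[0,0,0],"jaw":0},{"translation":[0,0,0],"delta_rot":[0,0,0],"jaw":0},{"translation":[0,0,0],"delta_rot":[0,0,0],"jaw":0},{"translation":[0,0,0],"delta_rot":[0,0,0],"jaw":0},{"translation":[0,0,0],"delta_rot":[0,0,0],"jaw":0},{"translation":[0,0,0],"delta_rot":[0,0,0],"jaw":0}])

```text
time: 6.9
tool_pos: [0.5283, 0.2782, 0.0072]
tool_rot: [0.0, -0.025, 1.0, 0.0]
contact_force: [-2.0, 3.0, 5.5]
gripper_width: 0.222
grasp_force: 61.0
```

Gripped. Lifting.

Call:
send_rows(steps=[{"translation":[0,0,-0.5],"delta_rot":[0,0,0],"jaw":0},{"translation":[0,0,-1.5],"delta_rot":[0,0,0],"jaw":0},{"translation":[0,0,-3],"delta_rot":[0,0,0],"jaw":0},{"translation":[0,0,-5],"delta_rot":[0,0,0],"jaw":0},{"translation":[0,0,-7],"delta_rot":[0,0,0],"jaw":0},{"translation":[0,0,-8],"delta_rot":[0,0,0],"jaw":0},{"translation":[0,0,-8],"delta_rot":[0,0,0],"jaw":0},{"translation":[0,0,-8],"delta_rot":[0,0,0],"jaw":0}])

```text
time: 7.7
tool_pos: [0.5277, 0.2774, 0.0863]
tool_rot: [-0.0, -0.025, 1.0, -0.0]
contact_force: [-0.9, 0.2, -3.6]
gripper_width: 0.222
grasp_force: 59.9
```

```bash
python3 -c "
from h import *
print(state()['grasp_force'])
to([.5655,-.1335,.087],.408)"
```

```text
59.87109839916229
pos [0.5277 0.2774 0.0863] t 7.7 F [-0.9297  0.2492 -3.6484] M [0.0189 0.0058 0.051 ] vel 0.01761363196396925 w 0.2223346281221567
cm [ -1.72   -41.2294  -0.0576] rot [-0.0002 -0.0006 -0.3579]
```

Call:
send_rows(steps=[{"translation":[-0.2,-4,0],"delta_rot":[0,0,-0.05],"jaw":0},{"translation":[-0.4,-8,0],"delta_rot":[0,0,-0.1],"jaw":0},{"translation":[-0.6,-12,0],"delta_rot":[0,0,-0.15],"jaw":0},{"translation":[-0.8,-16,0],"delta_rot":[0,0,-0.2],"jaw":0},{"translation":[-1,-20,0],"delta_rot":[0,0,-0.25],"jaw":0},{"translation":[-1.2,-24,0],"delta_rot":[0,0,-0.3],"jaw":0},{"translation":[-1.4,-28,0],"delta_rot":[0,0,-0.33],"jaw":0},{"translation":[-1.5,-32,0],"delta_rot":[0,0,-0.35],"jaw":0}])

```text
time: 8.5
tool_pos: [0.5578, -0.0426, 0.085]
tool_rot: [-0.001, -0.199, 0.98, 0.001]
contact_force: [0.3, 0.8, -3.9]
gripper_width: 0.219
grasp_force: 60.3
```

Call:
send_rows(steps=[{"translation":[0,-3,0],"delta_rot":[0,0,0],"jaw":0},{"translation":[0,-5,0],"delta_rot":[0,0,0],"jaw":0},{"translation":[0,-5,0],"delta_rot":[0,0,0],"jaw":0},{"translation":[0,-5,0],"delta_rot":[0,0,0],"jaw":0},{"translation":[0,-5,0],"delta_rot":[0,0,0],"jaw":0},{"translation":[0,-5,0],"delta_rot":[0,0,0],"jaw":0},{"translation":[0,-5,0],"delta_rot":[0,0,0],"jaw":0},{"translation":[0,-5,0],"delta_rot":[0,0,0],"jaw":0}])

```text
time: 9.3
tool_pos: [0.5785, -0.0866, 0.0868]
tool_rot: [0.0, -0.199, 0.98, -0.0]
contact_force: [0.3, 0.6, -4.3]
gripper_width: 0.224
grasp_force: 60.5
```

```bash
python3 -c "
from h import *
print(state()['grasp_force'])
to([.5655,-.1335,.087],.408)"
```

```text
60.47068476676941
pos [ 0.5785 -0.0866  0.0868] t 9.3 F [ 0.3436  0.6135 -4.3091] M [-0.02    0.0424  0.0245] vel 0.0034023308657935855 w 0.22378513722849502
cm [ 3.0244 -3.8093 -0.025 ] rot [-0.      0.0001 -0.0069]
```

Call:
send_rows(steps=[{"translation":[1,-1.3,0],"delta_rot":[0,0,-0.007],"jaw":0},{"translation":[2,-2.6,0],"delta_rot":[0,0,-0.007],"jaw":0},{"translation":[3,-3.8,0],"delta_rot":[0,0,-0.007],"jaw":0},{"translation":[3,-3.8,0.8],"delta_rot":[0,0,-0.007],"jaw":0},{"translation":[3,-3.8,1.6],"delta_rot":[0,0,-0.007],"jaw":0},{"translation":[3,-3.8,2],"delta_rot":[0,0,-0.007],"jaw":0},{"translation":[3,-3.8,2],"delta_rot":[0,0,-0.007],"jaw":0},{"translation":[3,-3.8,2],"delta_rot":[0,0,-0.007],"jaw":0}])

```text
time: 10.1
tool_pos: [0.5656, -0.1335, 0.0663]
tool_rot: [-0.0, -0.202, 0.979, 0.0]
contact_force: [-0.1, -0.1, -3.6]
gripper_width: 0.222
grasp_force: 60.5
```

```bash
python3 - <<'E'
from h import *
a=snap('top');b=snap('side')
to([.5655,-.1335,.050],.408)
im=np.hstack([cv2.resize(b['pixels'][170:350,270:420],(400,480),interpolation=2),cv2.resize(a['pixels'][120:270,320:445],(400,480),interpolation=2)])
cv2.imwrite('pics/o.png',im)
np.set_printoptions(suppress=True,precision=4)
e=np.array([np.cos(.408),np.sin(.408)]);o=np.array([-e[1],e[0]]);t=state()['tool_pos'][:2]
for n,f in(('top',a),('side',b)):
    P=world(f);Z=P[...,2];q=P[...,:2]-t
    k=(Z>.078)&(Z<.092)&(abs(q@e)<.045)&(abs(q@o)<.04)&(f['pixels'].min(-1)>95)
    if k.sum()>20: print(n,k.sum(),np.median(Z[k]),cv2.minAreaRect((np.c_[(q@e)[k],(q@o)[k]]*1000).astype(np.float32)))
E
```

```text
pos [ 0.5661 -0.1337  0.067 ] t 10.2 F [ 1.1747  0.8515 -2.9874] M [-0.0155 -0.0481 -0.037 ] vel 0.003418749361813006 w 0.22297167783894964
cm [0.0451 0.0385 1.6985] rot [-0.0003  0.0004 -0.0003]
top 713 0.0855162848417137 ((0.209136962890625, 1.3115882873535156), (69.92462158203125, 56.185279846191406), 0.020705383270978928)
side 816 0.08360517509925089 ((0.030242919921875, -1.2064704895019531), (58.33164596557617, 74.31575775146484), 89.76992797851562)
```

View pics/o.png

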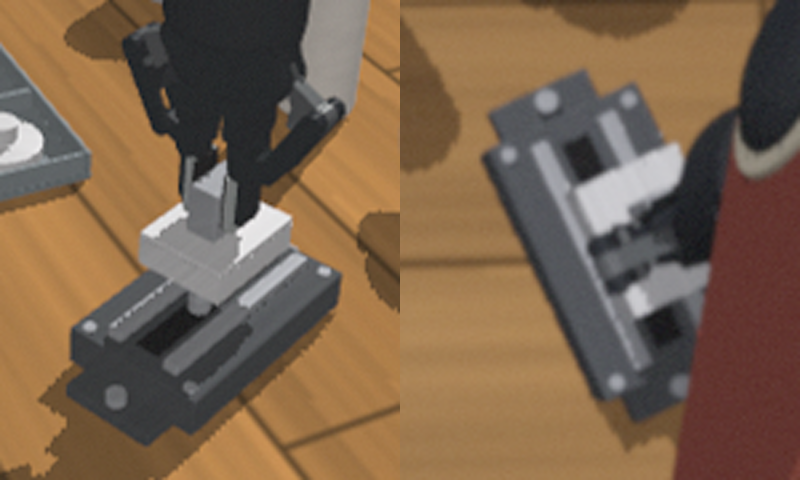

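The side crop shows the held cover square above the jig, with the pin just visible beneath at crop (200,305). The top crop shows it parallel to the bars. It's about 0.5 mm off the slot line and 10.5 mm along from the pin. Lowering onto the pin tip.

Call:
send_rows(steps=[{"translation":[0,-0.05,0.5],"delta_rot":[0,0,0],"jaw":0},{"translation":[0,-0.05,1],"delta_rot":[0,0,0],"jaw":0},{"translation":[0,-0.05,1.4],"delta_rot":[0,0,0],"jaw":0},{"translation":[0,-0.05,1.6],"delta_rot":[0,0,0],"jaw":0},{"translation":[0,-0.05,1.7],"delta_rot":[0,0,0],"jaw":0},{"translation":[0,-0.05,1.7],"delta_rot":[0,0,0],"jaw":0},{"translation":[0,-0.05,1.7],"delta_rot":[0,0,0],"jaw":0},{"translation":[0,-0.05,1.7],"delta_rot":[0,0,0],"jaw":0}])

```text
time: 11.0
tool_pos: [0.5661, -0.1344, 0.0499]
tool_rot: [0.0, -0.202, 0.979, -0.0]
contact_force: [0.4, -0.0, -3.5]
gripper_width: 0.219
grasp_force: 60.5
```

Call:
send_rows(steps=[{"translation":[0,0,0.05],"delta_rot":[0,0,0],"jaw":0},{"translation":[0,0,0.1],"delta_rot":[0,0,0],"jaw":0},{"translation":[0,0,0.1],"delta_rot":[0,0,0],"jaw":0},{"translation":[0,0,0.1],"delta_rot":[0,0,0],"jaw":0},{"translation":[0,0,0.1],"delta_rot":[0,0,0],"jaw":0},{"translation":[0,0,0.1],"delta_rot":[0,0,0],"jaw":0},{"translation":[0,0,0.1],"delta_rot":[0,0,0],"jaw":0},{"translation":[0,0,0.1],"delta_rot":[0,0,0],"jaw":0}])

```text
time: 11.8
tool_pos: [0.5659, -0.1343, 0.0487]
tool_rot: [0.0, -0.202, 0.979, -0.0]
contact_force: [-0.7, 0.2, -3.3]
gripper_width: 0.225
grasp_force: 60.5
```

Call:
send_rows(steps=[{"translation":[0,0,0.05],"delta_rot":[0,0,0],"jaw":0},{"translation":[0,0,0.1],"delta_rot":[0,0,0],"jaw":0},{"translation":[0,0,0.1],"delta_rot":[0,0,0],"jaw":0},{"translation":[0,0,0.1],"delta_rot":[0,0,0],"jaw":0},{"translation":[0,0,0.1],"delta_rot":[0,0,0],"jaw":0},{"translation":[0,0,0.1],"delta_rot":[0,0,0],"jaw":0},{"translation":[0,0,0.1],"delta_rot":[0,0,0],"jaw":0},{"translation":[0,0,0.1],"delta_rot":[0,0,0],"jaw":0}])

```text
time: 12.6
tool_pos: [0.5661, -0.1344, 0.048]
tool_rot: [0.0, -0.202, 0.979, -0.0]
contact_force: [-2.6, 0.7, 0.9]
gripper_width: 0.224
grasp_force: 61.2
```

Touching the pin tip (about 4.5 N). Sliding along the slot towards the pin.

Call:
send_rows(steps=[{"translation":[0.1,0,0.02],"delta_rot":[0,0,0],"jaw":0},{"translation":[0.2,0,0.02],"delta_rot":[0,0,0],"jaw":0},{"translation":[0.3,0,0.02],"delta_rot":[0,0,0],"jaw":0},{"translation":[0.4,0,0.02],"delta_rot":[0,0,0],"jaw":0},{"translation":[0.5,0,0.02],"delta_rot":[0,0,0],"jaw":0},{"translation":[0.6,0,0.02],"delta_rot":[0,0,0],"jaw":0},{"translation":[0.7,0,0.02],"delta_rot":[0,0,0],"jaw":0},{"translation":[0.7,0,0.02],"delta_rot":[0,0,0],"jaw":0}])

```text
time: 13.4
tool_pos: [0.5586, -0.1371, 0.0467]
tool_rot: [-0.001, -0.202, 0.979, 0.0]
contact_force: [-0.0, 0.1, -3.2]
gripper_width: 0.225
grasp_force: 60.5
```

Call:
send_rows(steps=[{"translation":[0.1,0,0],"delta_rot":[0,0,0],"jaw":0},{"translation":[0.2,0,0],"delta_rot":[0,0,0],"jaw":0},{"translation":[0.3,0,0],"delta_rot":[0,0,0],"jaw":0},{"translation":[0.35,0,0],"delta_rot":[0,0,0],"jaw":0},{"translation":[0.35,0,0.05],"delta_rot":[0,0,0],"jaw":0},{"translation":[0.35,0,0.1],"delta_rot":[0,0,0],"jaw":0},{"translation":[0.35,0,0.15],"delta_rot":[0,0,0],"jaw":0},{"translation":[0.35,0,0.15],"delta_rot":[0,0,0],"jaw":0}])

```text
time: 14.2
tool_pos: [0.5562, -0.1385, 0.0459]
tool_rot: [-0.0, -0.202, 0.979, 0.0]
contact_force: [0.4, 0.1, -3.9]
gripper_width: 0.218
grasp_force: 60.5
```

```bash
python3 -c "
from h import *
to([.5563,-.1387,.045],.408)"
```

```text
pos [ 0.5562 -0.1385  0.0459] t 14.2 F [ 0.4313  0.1428 -3.8904] M [-0.0115 -0.0469 -0.0198] vel 0.0015649536353038419 w 0.2183684792023881
cm [ 0.0006 -0.025   0.086 ] rot [ 0.0002 -0.0001 -0.0008]
```

Contact is gone and the underside is now below the tip, so the hole is over the pin. Lowering to the lifter bars while watching side forces.

Call:
send_rows(steps=[{"translation":[0,0,0.1],"delta_rot":[0,0,0],"jaw":0},{"translation":[0,0,0.2],"delta_rot":[0,0,0],"jaw":0},{"translation":[0,0,0.3],"delta_rot":[0,0,0],"jaw":0},{"translation":[0,0,0.35],"delta_rot":[0,0,0],"jaw":0},{"translation":[0,0,0.35],"delta_rot":[0,0,0],"jaw":0},{"translation":[0,0,0.35],"delta_rot":[0,0,0],"jaw":0},{"translation":[0,0,0.35],"delta_rot":[0,0,0],"jaw":0},{"translation":[0,0,0.35],"delta_rot":[0,0,0],"jaw":0}])

```text
time: 15.0
tool_pos: [0.5563, -0.1386, 0.0425]
tool_rot: [0.0, -0.202, 0.979, -0.0]
contact_force: [0.6, 0.0, -3.8]
gripper_width: 0.223
grasp_force: 60.5
```

Call:
send_rows(steps=[{"translation":[0,0,0.1],"delta_rot":[0,0,0],"jaw":0},{"translation":[0,0,0.2],"delta_rot":[0,0,0],"jaw":0},{"translation":[0,0,0.3],"delta_rot":[0,0,0],"jaw":0},{"translation":[0,0,0.3],"delta_rot":[0,0,0],"jaw":0},{"translation":[0,0,0.3],"delta_rot":[0,0,0],"jaw":0},{"translation":[0,0,0.3],"delta_rot":[0,0,0],"jaw":0},{"translation":[0,0,0.3],"delta_rot":[0,0,0],"jaw":0},{"translation":[0,0,0.3],"delta_rot":[0,0,0],"jaw":0}])

```text
time: 15.8
tool_pos: [0.5563, -0.1385, 0.0395]
tool_rot: [-0.0, -0.202, 0.979, -0.0]
contact_force: [-0.2, 0.1, -3.5]
gripper_width: 0.218
grasp_force: 60.6
```

Call:
send_rows(steps=[{"translation":[0,0,0.1],"delta_rot":[0,0,0],"jaw":0},{"translation":[0,0,0.2],"delta_rot":[0,0,0],"jaw":0},{"translation":[0,0,0.3],"delta_rot":[0,0,0],"jaw":0},{"translation":[0,0,0.35],"delta_rot":[0,0,0],"jaw":0},{"translation":[0,0,0.4],"delta_rot":[0,0,0],"jaw":0},{"translation":[0,0,0.4],"delta_rot":[0,0,0],"jaw":0},{"translation":[0,0,0.4],"delta_rot":[0,0,0],"jaw":0},{"translation":[0,0,0.4],"delta_rot":[0,0,0],"jaw":0}])

```text
time: 16.6
tool_pos: [0.5564, -0.1386, 0.0363]
tool_rot: [0.0, -0.202, 0.979, -0.0]
contact_force: [-4.6, 1.8, 5.7]
gripper_width: 0.221
grasp_force: 61.8
```

Call:
send_rows(steps=[{"translation":[0,0,0.05],"delta_rot":[0,0,0],"jaw":0},{"translation":[0,0,0.1],"delta_rot":[0,0,0],"jaw":0},{"translation":[0,0,0.15],"delta_rot":[0,0,0],"jaw":0},{"translation":[0,0,0.2],"delta_rot":[0,0,0],"jaw":0},{"translation":[0,0,0.2],"delta_rot":[0,0,0],"jaw":0},{"translation":[0,0,0.2],"delta_rot":[0,0,0],"jaw":0},{"translation":[0,0,0.2],"delta_rot":[0,0,0],"jaw":0},{"translation":[0,0,0.2],"delta_rot":[0,0,0],"jaw":0}])

```text
time: 17.4
tool_pos: [0.5564, -0.1386, 0.0346]
tool_rot: [-0.0, -0.202, 0.979, -0.0]
contact_force: [-5.7, 1.3, 7.0]
gripper_width: 0.218
grasp_force: 62.0
```

Call:
send_rows(steps=[{"translation":[0,0,0.05],"delta_rot":[0,0,0],"jaw":0},{"translation":[0,0,0.1],"delta_rot":[0,0,0],"jaw":0},{"translation":[0,0,0.15],"delta_rot":[0,0,0],"jaw":0},{"translation":[0,0,0.2],"delta_rot":[0,0,0],"jaw":0},{"translation":[0,0,0.2],"delta_rot":[0,0,0],"jaw":0},{"translation":[0,0,0.2],"delta_rot":[0,0,0],"jaw":0},{"translation":[0,0,0.2],"delta_rot":[0,0,0],"jaw":0},{"translation":[0,0,0.2],"delta_rot":[0,0,0],"jaw":0}])

```text
time: 18.2
tool_pos: [0.5565, -0.1386, 0.0332]
tool_rot: [-0.0, -0.202, 0.979, -0.0]
contact_force: [-6.9, 3.0, 11.1]
gripper_width: 0.218
grasp_force: 62.6
```

Call:
send_rows(steps=[{"translation":[0,0,0.05],"delta_rot":[0,0,0],"jaw":0},{"translation":[0,0,0.1],"delta_rot":[0,0,0],"jaw":0},{"translation":[0,0,0.1],"delta_rot":[0,0,0],"jaw":0},{"translation":[0,0,0.1],"delta_rot":[0,0,0],"jaw":0},{"translation":[0,0,0.1],"delta_rot":[0,0,0],"jaw":0},{"translation":[0,0,0.1],"delta_rot":[0,0,0],"jaw":0},{"translation":[0,0,0.1],"delta_rot":[0,0,0],"jaw":0},{"translation":[0,0,0.1],"delta_rot":[0,0,0],"jaw":0}])

```text
time: 19.0
tool_pos: [0.5564, -0.1386, 0.0332]
tool_rot: [-0.0, -0.202, 0.979, 0.0]
contact_force: [-10.0, 3.4, 16.8]
gripper_width: 0.222
grasp_force: 63.4
```

Travel stopped at the expected base height while the force rose. A little more push, then check flushness by depth.

Call:
send_rows(steps=[{"translation":[0,0,0.05],"delta_rot":[0,0,0],"jaw":0},{"translation":[0,0,0.1],"delta_rot":[0,0,0],"jaw":0},{"translation":[0,0,0.1],"delta_rot":[0,0,0],"jaw":0},{"translation":[0,0,0.1],"delta_rot":[0,0,0],"jaw":0},{"translation":[0,0,0.1],"delta_rot":[0,0,0],"jaw":0},{"translation":[0,0,0.1],"delta_rot":[0,0,0],"jaw":0},{"translation":[0,0,0.1],"delta_rot":[0,0,0],"jaw":0},{"translation":[0,0,0.1],"delta_rot":[0,0,0],"jaw":0}])

```text
time: 19.8
tool_pos: [0.5564, -0.1386, 0.0332]
tool_rot: [-0.001, -0.202, 0.979, 0.0]
contact_force: [-13.2, 4.2, 21.6]
gripper_width: 0.221
grasp_force: 64.2
```

```bash
python3 - <<'E'
from h import *
np.set_printoptions(suppress=True,precision=4)
b=snap('side');a=snap('top')
to([.5563,-.1387,.033],.408)
cv2.imwrite('pics/p.png',cv2.resize(b['pixels'][200:340,280:410],(650,600)[:2],interpolation=2))
e=np.array([np.cos(.408),np.sin(.408)]);o=np.array([-e[1],e[0]]);t=state()['tool_pos'][:2]
for n,f in(('top',a),('side',b)):
    P=world(f);Z=P[...,2];q=P[...,:2]-t;S=q@e;D=q@o
    k=(Z>.046)&(Z<.059)&(abs(S)<.034)&(abs(D)<.027)&(f['pixels'].min(-1)>95)
    A=np.c_[np.ones(k.sum()),S[k],D[k]];print(n,'plate plane',k.sum(),np.linalg.lstsq(A,Z[k],rcond=None)[0],np.median(Z[k]))
    j=(abs(S)<.075)&(abs(S)>.038)&(abs(D)<.04)&(Z>.022)&(Z<.042)
    br=f['pixels'].min(-1)
    print(' jig top',np.median(Z[j&(br<100)]),'bars',np.median(Z[j&(abs(abs(D)-.02)<.004)&(br>105)]))
E
```

```text
pos [ 0.5564 -0.1386  0.0332] t 19.9 F [-13.0838   4.2131  21.4217] M [0.8003 2.1202 0.    ] vel 0.0014394217788895106 w 0.22278269990915803
cm [ 0.0138 -0.0026  0.0153] rot [ 0.0006 -0.0012 -0.0004]
top plate plane 546 [ 0.0525 -0.002  -0.0015] 0.05236595817965635
 jig top 0.03050633033194796 bars 0.0303822874878836
side plate plane 620 [ 0.0505 -0.0024 -0.005 ] 0.05025077064003967
 jig top 0.028133224596562617 bars 0.028410025072968477
```

View pics/p.png

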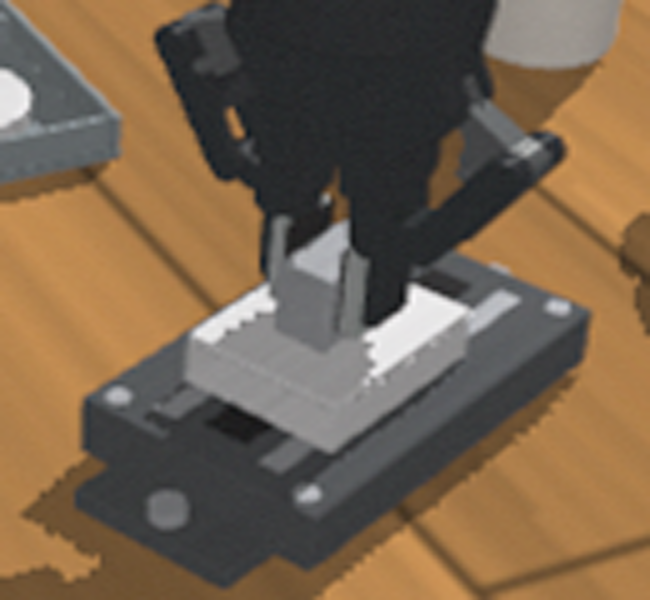

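The picture shows the cover level on the base, with its lower corner at crop (330,450) touching the top face. The bars are flush: plate top minus jig top is 22 mm in both views, and the bars are level with the base. The arm still grips and presses with about 25 N, so I'm handing in.

```bash
python3 -c "
from plant import *
print(job_done())"
```

```text
the job is handed in; nothing more can be done
None
```

I handed the job in at about 20 s of the 48 s, with the cover seated over the pin, flush on the jig's base, and still gripped and pressed down at about 25 N; the first grip closed above the handle without touching anything because the tool is about 40 mm shorter than its reported pose, and the ring and end cap were left in the tray.

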